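Load the sample rack into the sampling station

ROBOT

A 6-joint arm with a two-finger parallel gripper is mounted at the origin on a cart in front of the work surface, level with it; the furniture and walls round the work are solid. World frame = base frame: x ahead of the robot, y to its left, z up, the work surface at z = 0. Lengths are in m, angles in rad, forces in N, time in s.
With the tool pointing down it reaches from about 0.275 to 0.875 m from the base axis. Payload 12.5 kg.
Tool frame: the origin (TCP) lies between the finger pads; the fingertips stand 25 mm ahead of it and the grasp point (between the pads) lies 6 mm ahead of it (ctrl.finger_overhang is the distance from the TCP to the fingertips, in m); z points along the fingers, y is the line along which they close (so a half turn about z gives the same grasp; the last joint's range is limited). The gripper opens to 85 mm and grips with 20 to 120 N. Pads are 22 mm wide; open, the fingers measure 114 mm over their backs; the gripper's body (76 mm by 85 mm) begins 54 mm behind the grasp point. The pads swing forward as they close: fully open they stand 13 mm farther back than shut.
Start: joints at [-1.376, 0.351, 1.652, -0, 1.139, -0.085], TCP at [0.152, -0.529, 0.234] pointing down, gripper open.
Joint ranges: [-2.75, 2.75], [-0.79, 2.1], [0.01, 2.65], [-1.57, 4.71], [0.07, 3.14], [-2.87, 2.87]. Speed limits (rad/s): [2.22, 2.22, 2.79, 3.14, 3.14, 3.14].

INTERFACE

Orientations are given as a rotation vector (axis times angle).
In Python, from station import ctrl gives the robot as it stands. The module is installed in compiled form; this text tells all that it offers.
- The arm moves only by the tool play_rows, never from a script. Its argument "increments" is a list of rows, each an object with "dp": the shift along the world's x, y, z as a fraction of full scale, a list of three; "angular": the turn, a rotation vector about the world's x, y, z as a fraction of full scale, a list of three. A call has 1 to 8 rows; each row shifts and turns the commanded pose from where the row before left it; what a row does not reach is not made up. Full scale, the value 1, is 0.02 m for a shift and 180 degrees for a turn. A row lasts 1/10 s, in which the tool goes at most 50 mm and 8.59 degrees, less where a joint would pass 70% of its speed; a pose out of reach is approached as far as the arm can. A call with a number of a shift or a turn outside -1 to 1 is refused whole. A call with a gripper value outside its range is refused whole. "grip" is the gripper's target within -1 to 1 (fully open at 1, half-way at 0, shut at -1), set as the call begins (left out, the last holds). The fingers move at their own pace and stop on an object; "grip_force" is the grip in N (left out, the last holds). Time passes only in rows, so rows that do not move let the fingers close. It gives the time, the measured TCP pose, the force, the opening and the grip force at its end, in the units of the state.
- ctrl.get_obs(): the state, without advancing time (a new reading comes with each control period).
- ctrl.grab_frame(name): name is "side" or "top"; returns the picture (400x640x3 uint8, red, green, blue); there is no depth.
- ctrl.camera_info(name): a dict with "intrinsics" (3x3 intrinsics, pixels), "D" ([k1, k2, p1, p2, k3] as OpenCV has them; the pictures are not rectified), "R" (3x3) and "t" (3): a world point X has camera coordinates R X + t. Camera axes: x right, y down, z forward; pixel columns grow to the right and rows downward; lengths in m; the calibration is good to about 2 mm. A picture is of the moment at which its call begins. camera_info takes no time and is no camera call.
- ctrl.hand_in(): hands the job in; it is judged then, once.
The state is a dict: "time": time; "joint_positions": joint angles; "dq": joint speeds; "joint_efforts": joint torques, N m; "tool_pos": TCP position; "tool_rot": TCP orientation; "contact_force": force on the tool from outside, world axes, zero at the start; "wrist_torque": the same for the moment, N m; "width": finger opening in m; "finger_force": force on a finger pad.
Only numpy, scipy, OpenCV 4.12 (cv2) and the standard library are available. Lean on these libraries where they do the work, as an engineer would, in place of code of your own. Each camera call takes 0.05 s, during which the arm holds its last target. There are 200 camera calls.

TASK

Load the sample rack with its three capped vials into the sampling station: stand it on the station's deck, push it gently between the flaring guide rails until it is fully home against the rear stop under the sampling head, then slide the cross bolt fully shut behind it. Keep the vials seated in the rack and do not disturb the glassware standing nearby; leave everything at rest.

Things in the scene. Friction and masses are not known exactly. Their poses are not given: they have to be found in the camera images.
- rack: loose sample rack (sizes here and below in mm): aluminium block 120 long (x) x 46 wide (y) x 50 high with a grey end plate (36 wide) on each end and three pockets in a row along x (at -36, 0, +36); ends alike, either may go in first; 0.3 to 0.5 kg loaded. Origin: centre of its underside. Vial caps end 65 above its underside; lift it by its long flat sides
- vial_0: capped glass vial 28 diameter, 59 high, loose in one end pocket of the rack; origin: centre of its underside, 6 above the rack's underside when seated
- vial_1: as vial_0, in the middle pocket
- vial_3: as vial_0, in the other end pocket
- station: fixed white sampling station. Its +x is the way the rack is pushed in, +y to the left of that, z up; origin: on the bench straight below the centre of a rack that is home. Deck top at z = 22, reaching from x = -175 to +75, y = -75 to +75; it is open and flat from x = -175 to the rails' mouths at x = -50
- bay_mouth (a point): point on the deck midway between the mouths of the two aluminium guide rails, at x = -50, y = 0, z = 22 of the station. Rails 22 high, mirrored about y = 0: 78 apart at the mouth, converging at 18 degrees a side, then parallel and 49 apart from x = -5 to the stop
- rear_stop (a point): middle of the face of the two rubber buffers of the rear stop, at x = +60, y = 0, z = 38 of the station; a rack that is home touches them, so that its centre is at x = 0 and its outer end face at x = -60
- head_edge (a point): middle of the lower front edge of the sampling head that overhangs the bay, at x = -57, y = 0, z = 102 of the station. The head is 150 wide and reaches up to z = 190. A gripper pointing straight down cannot follow the rack's outer end home; one leaning 25 to 45 degrees, its fingers pointing down and to the station's +x, can
- bolt (a joint): sliding cross bolt of the station, in m: 0 open (retracted), 0.055 fully shut; it moves to the station's +y. Steel bar from x = -73 to -63, z = 30 to 43; its nose goes from y = -44 (open) to +11 (shut), 3 behind the outer end of a rack that is home; a rack not home blocks it. About 2 N of friction, no spring, stays where it is left
- bolt_knob (a point): middle of the bolt's upright round black knob, 16 diameter and 26 high (z = 51 to 77 above the bench, centre 64); moves with the bolt along the station's y from -86 (open) to -31 (shut) at x = -68. The bolt runs in a grey channel (y = -118 to -56) whose top is at z = 45
- beaker: bystander: empty glass beaker 70 diameter, 92 high; origin: centre of its underside
- flask: bystander: stoppered conical flask 66 diameter, 111 high; origin: centre of its underside
- cylinder: bystander: measuring cylinder, foot 52, 188 high; origin: centre of its underside
There are look-alikes about, which are no part of the job. What is shaped like the rack but turquoise or yellow is not meant.

How it is judged:
By the outcome, as a careful person would: the job done as asked, in the order asked, and still so for the second after the job is handed in, with the robot touching nothing.
It also fails if it takes over 59 s, if anything falls off the work surface, if the arm or the gripper's body presses on something with over 40 N, if the wrist force passes 120 N, or if a joint passes its speed limit or range.

## Working session

There is one attempt and no reset: what is moved stays moved. The work goes in short steps, Python scripts to look and compute and a tool call to move; the robot and the scene stay as the last step left them, time stands still between calls to the robot, and variables do not carry over. Pictures are saved under pics/ and viewed, at most 10 in all, crops included, and the job is handed in when it is done.

Besides the shell and the picture viewer there is one more tool, called after "Emit:" by a JSON object that holds its "op" and its "data", one argument or row to a line. play_rows: Moves the arm, as the interface text tells. Shift numbers are shares of 0.02 m and turn numbers shares of 180 degrees, none past 1 either way. Its arguments: {"type":"object","properties":{"increments":{"type":"array","items":{"type":"object","properties":{"dp":{"type":"array","items":{"type":"number"}},"angular":{"type":"array","items":{"type":"number"}}}}},"grip":{"type":"number"},"grip_force":{"type":"number"}},"required":["increments"]}

```bash
mkdir -p pics; python3 - <<'E'
from station import ctrl
import cv2
for n in("side","top"):
    f=ctrl.grab_frame(n); cv2.imwrite(f"pics/{n}0.png",f[:,:,::-1]); i=ctrl.camera_info(n); print(n,i)
o=ctrl.get_obs(); print(o, ctrl.finger_overhang)
E
```

```text
side {'intrinsics': array([[430.7397521 ,   0.        , 315.03097344],
       [  0.        , 430.7397521 , 200.51560306],
       [  0.        ,   0.        ,   1.        ]]), 'D': array([-0.10935495,  0.        ,  0.        ,  0.        ,  0.        ]), 'R': array([[-9.28006001e-01, -3.72564688e-01,  6.44904840e-04],
       [-1.31635651e-01,  3.26265486e-01, -9.36067780e-01],
       [ 3.48535391e-01, -8.68761409e-01, -3.51819124e-01]]), 't': array([0.55418307, 0.12322686, 0.97554358])}
top {'intrinsics': array([[519.12179075,   0.        , 324.59175671],
       [  0.        , 519.12179075, 195.14073363],
       [  0.        ,   0.        ,   1.        ]]), 'D': array([-0.09792948,  0.        ,  0.        ,  0.        ,  0.        ]), 'R': array([[ 0.10353014, -0.99461242,  0.00525772],
       [-0.9727799 , -0.10235658, -0.20789995],
       [ 0.20731804,  0.01640931, -0.97813597]]), 't': array([0.0324699 , 0.57937522, 1.42247755])}
{'time': 0.1, 'joint_positions': array([-1.37558221e+00,  3.51158141e-01,  1.65232871e+00, -1.20114303e-05,
        1.13909801e+00, -8.46029862e-02]), 'dq': array([-0.00054524, -0.00186133, -0.00100186, -0.0008486 ,  0.00015201,
        0.00032371]), 'joint_efforts': array([ 2.22098879e-04, -5.06834507e+01, -2.91875768e+01, -9.68813492e-05,
        2.61340014e-03, -1.68669669e-05]), 'tool_pos': array([ 0.15186477, -0.52832735,  0.23353745]), 'tool_rot': array([-3.10991386e+00, -4.37972895e-01,  1.03226591e-04]), 'contact_force': array([ 0.43377768, -0.5384169 ,  0.46417361]), 'wrist_torque': array([ 0.01863155,  0.0548191 , -0.00394508]), 'finger_force': 0.0, 'width': 0.08526114636145735} 0.025
```

View pics/side0.png

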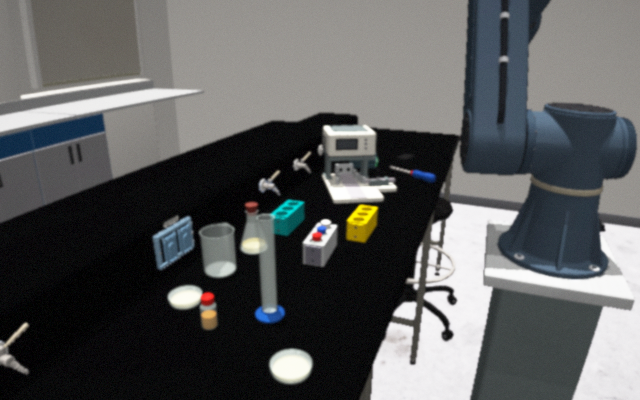

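View pics/top0.png

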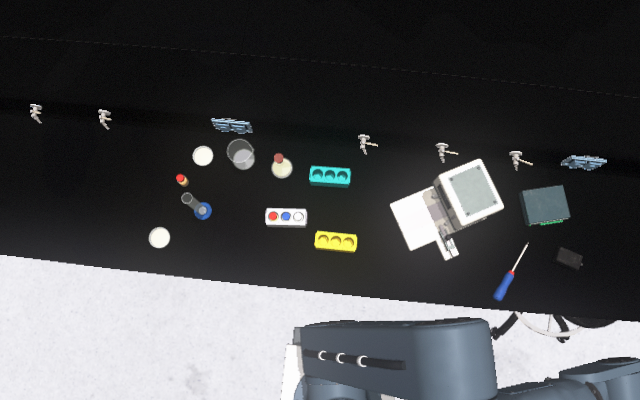

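The side view shows the rack (320,242) between the turquoise and yellow decoys. In the top view the rack is at (286,217), the flask at (281,167), the cylinder at (202,210), and the station deck at (415,220) with its head at (470,193) and bolt at (450,247). I'll enlarge the rack and the station.

```bash
python3 - <<'E'
import cv2,numpy as np
f=cv2.imread("pics/top0.png")
a=cv2.resize(f[150:275,380:510],None,fx=4.6,fy=4.6,interpolation=cv2.INTER_CUBIC)
cv2.imwrite("pics/st.png",a)
b=cv2.resize(f[185:260,250:370],None,fx=6,fy=6,interpolation=cv2.INTER_CUBIC)
cv2.imwrite("pics/rk.png",b)
E
cat > h.py <<'E'
from station import ctrl
import numpy as np,cv2
def px2w(n,uv,z):
    i=ctrl.camera_info(n);u=cv2.undistortPoints(np.array([[uv]],float),i["intrinsics"],i["D"])[0,0]
    d=i["R"].T@np.array([u[0],u[1],1]);c=-i["R"].T@i["t"];return c+d*(z-c[2])/d[2]
def w2px(n,X):
    i=ctrl.camera_info(n);return cv2.projectPoints(np.atleast_2d(np.array(X,float)),cv2.Rodrigues(i["R"])[0],i["t"],i["intrinsics"],i["D"])[0][:,0]
E
```

```text
(no output)
```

View pics/st.png

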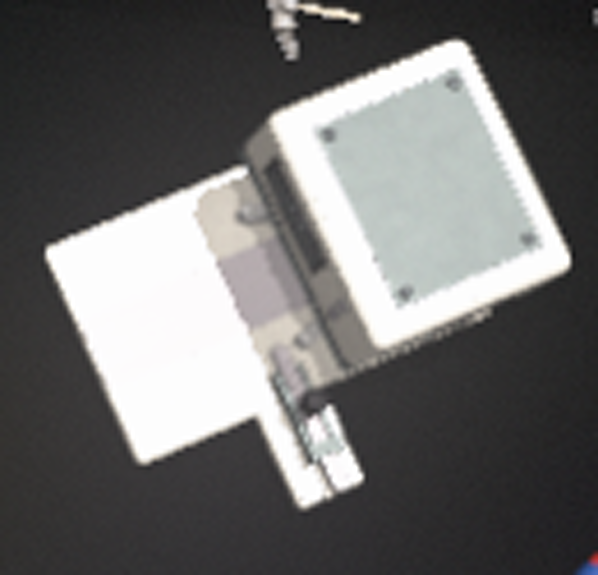

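View pics/rk.png

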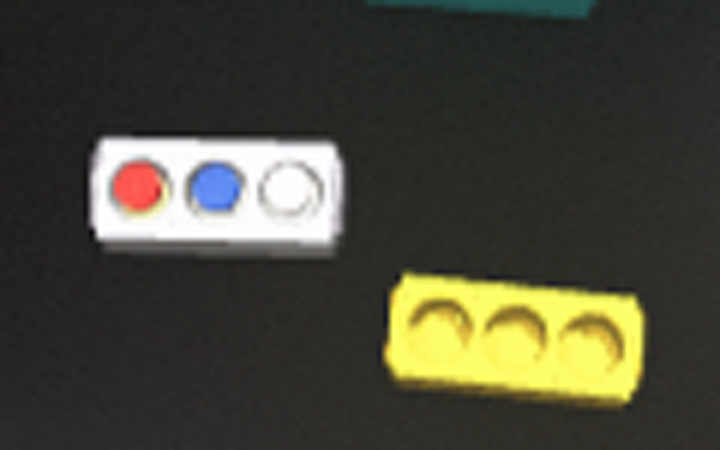

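The enlarged station shows deck corners at (48,250) and (143,463), head-top corners at (272,115) and (383,348), and the knob at about (313,398). In the rack crop the top corners are (100,138), (97,240), (335,245), (340,143), and the caps are at (138,187), (215,187), (290,190).

```bash
cat > fit.py <<'E'
from h import *
from scipy.optimize import least_squares
def fit(obs,x0):
    P=np.array([o[0] for o in obs],float)/1000;U=np.array([o[1] for o in obs],float)
    def W(q):
        c,s=np.cos(q[2]),np.sin(q[2]);return P@np.array([[c,s,0],[-s,c,0],[0,0,1]])+[q[0],q[1],0]
    r=least_squares(lambda q:(w2px("top",W(q))-U).ravel(),x0,loss="soft_l1")
    return r.x,(w2px("top",W(r.x))-U).round(1).tolist()
E
python3 - <<'E'
from fit import *
s=lambda x,y:((x+.5)/4.6-.5+380,(y+.5)/4.6-.5+150)
k=lambda x,y:((x+.5)/6-.5+250,(y+.5)/6-.5+185)
c0=px2w("top",s(280,280),.022);print(c0)
q,e=fit([((-175,75,22),s(46,248)),((-175,-75,22),s(141,466)),((-57,75,190),s(270,113)),((-57,-75,190),s(381,350)),((-68,-86,77),s(315,396))],[c0[0],c0[1],-np.pi/3]);print("st",q,np.degrees(q[2]),e)
c0=px2w("top",k(215,187),.065);print(c0)
q,e=fit([((-60,18,50),k(100,138)),((-60,-18,50),k(97,240)),((60,-18,50),k(335,245)),((60,18,50),k(340,143)),((-36,0,65),k(138,187)),((0,0,65),k(215,187)),((36,0,65),k(290,190))],[c0[0],c0[1],-np.pi/2]);print("rk",q,np.degrees(q[2]),e)
for n,p,z in(("flask",(281,158),.111),("flask base",(283,168),.03),("beaker",(240,147),.092),("cyl top",(187,199),.188),("cyl base",(203,211),.01),("turq",(330,175),.05),("yel",k(515,335),.05)):print(n,px2w("top",p,z))
E
```

```text
[ 0.57089751 -0.24961047  0.022     ]
st [ 0.59498497 -0.28713432 -1.07099667] -61.36358913044599 [[-0.4, -0.3], [0.1, -0.6], [-0.5, -0.2], [-0.2, 0.2], [1.7, 1.3]]
[0.50115069 0.19646525 0.065     ]
rk [ 0.50074372  0.19652915 -1.49212805] -85.49263995919102 [[-1.2, 2.4], [-1.3, -2.1], [1.1, -1.9], [0.7, 2.7], [0.1, -0.2], [-0.0, 0.1], [0.2, -0.0]]
flask [0.655288   0.22429825 0.111     ]
flask base [0.64800257 0.22370558 0.03      ]
beaker [0.68090731 0.34721998 0.092     ]
cyl top [0.49793608 0.44752689 0.188     ]
cyl base [0.49848651 0.44532004 0.01      ]
turq [0.63623845 0.08335085 0.05      ]
yel [0.44811485 0.04876868 0.05      ]
```

Emit:
{"op": "play_rows", "data": {
  "increments": [
    {"dp": [0.436,0.906,0],"angular": [0,0,0.0437]},
    {"dp": [0.436,0.906,0],"angular": [0,0,0.0437]},
    {"dp": [0.436,0.906,0],"angular": [0,0,0.0437]},
    {"dp": [0.436,0.906,0],"angular": [0,0,0.0437]},
    {"dp": [0.436,0.906,0],"angular": [0,0,0.0437]},
    {"dp": [0.436,0.906,0],"angular": [0,0,0.0437]},
    {"dp": [0.436,0.906,0],"angular": [0,0,0.0437]},
    {"dp": [0.436,0.906,0],"angular": [0,0,0.0437]}
  ],
  "grip": 1
}}

```text
time: 0.9
tool_pos: [0.2219, -0.3827, 0.2338]
tool_rot: [-2.419, -2.004, -0.0]
contact_force: [0.2, 0.1, -0.3]
width: 0.0857
finger_force: 0.0
```

Emit:
{"op": "play_rows", "data": {
  "increments": [
    {"dp": [0.436,0.906,0],"angular": [0,0,0.0437]},
    {"dp": [0.436,0.906,0],"angular": [0,0,0.0437]},
    {"dp": [0.436,0.906,0]},
    {"dp": [0.436,0.906,0]},
    {"dp": [0.436,0.906,0]},
    {"dp": [0.436,0.906,0]},
    {"dp": [0.436,0.906,0]},
    {"dp": [0.436,0.906,0]}
  ]
}}

```text
invalid input
```

Emit:
{"op": "play_rows", "data": {
  "increments": [
    {"dp": [0.436,0.906,0],"angular": [0,0,0.0437]},
    {"dp": [0.436,0.906,0],"angular": [0,0,0.0437]},
    {"dp": [0.436,0.906,0],"angular": [0,0,0]},
    {"dp": [0.436,0.906,0],"angular": [0,0,0]},
    {"dp": [0.436,0.906,0],"angular": [0,0,0]},
    {"dp": [0.436,0.906,0],"angular": [0,0,0]},
    {"dp": [0.436,0.906,0],"angular": [0,0,0]},
    {"dp": [0.436,0.906,0],"angular": [0,0,0]}
  ]
}}

```text
time: 1.7
tool_pos: [0.2916, -0.2378, 0.2338]
tool_rot: [-2.129, -2.31, -0.0]
contact_force: [0.4, 0.6, 0.0]
width: 0.0853
finger_force: 0.0
```

Emit:
{"op": "play_rows", "data": {
  "increments": [
    {"dp": [0.436,0.906,0],"angular": [0,0,0]},
    {"dp": [0.436,0.906,0],"angular": [0,0,0]},
    {"dp": [0.436,0.906,0],"angular": [0,0,0]},
    {"dp": [0.436,0.906,0],"angular": [0,0,0]},
    {"dp": [0.436,0.906,0],"angular": [0,0,0]},
    {"dp": [0.436,0.906,0],"angular": [0,0,0]},
    {"dp": [0.436,0.906,0],"angular": [0,0,0]},
    {"dp": [0.436,0.906,0],"angular": [0,0,0]}
  ]
}}

```text
time: 2.5
tool_pos: [0.3613, -0.0929, 0.2339]
tool_rot: [-2.128, -2.31, 0.0]
contact_force: [-0.2, -0.4, 0.3]
width: 0.0852
finger_force: 0.0
```

Emit:
{"op": "play_rows", "data": {
  "increments": [
    {"dp": [0.436,0.906,0],"angular": [0,0,0]},
    {"dp": [0.436,0.906,0],"angular": [0,0,0]},
    {"dp": [0.436,0.906,0],"angular": [0,0,0]},
    {"dp": [0.436,0.906,0],"angular": [0,0,0]},
    {"dp": [0.436,0.906,0],"angular": [0,0,0]},
    {"dp": [0.436,0.906,0],"angular": [0,0,0]},
    {"dp": [0.436,0.906,0],"angular": [0,0,0]},
    {"dp": [0.436,0.906,0],"angular": [0,0,0]}
  ]
}}

```text
time: 3.3
tool_pos: [0.4311, 0.0521, 0.2338]
tool_rot: [-2.128, -2.31, 0.001]
contact_force: [-0.4, -0.3, -0.7]
width: 0.0854
finger_force: 0.0
```

Emit:
{"op": "play_rows", "data": {
  "increments": [
    {"dp": [0.436,0.906,0],"angular": [0,0,0]},
    {"dp": [0.436,0.906,0],"angular": [0,0,0]},
    {"dp": [0.436,0.906,0],"angular": [0,0,0]},
    {"dp": [0.436,0.906,0],"angular": [0,0,0]},
    {"dp": [0.436,0.906,0],"angular": [0,0,0]},
    {"dp": [0.436,0.906,0],"angular": [0,0,0]},
    {"dp": [0.436,0.906,0],"angular": [0,0,0]},
    {"dp": [0.436,0.906,0],"angular": [0,0,0]}
  ]
}}

```text
time: 4.1
tool_pos: [0.5008, 0.197, 0.2337]
tool_rot: [-2.128, -2.31, 0.001]
contact_force: [-0.0, -0.4, 0.6]
width: 0.0856
finger_force: 0.0
```

Emit:
{"op": "play_rows", "data": {
  "increments": [
    {"dp": [0,0,-0.8],"angular": [0,0,0]},
    {"dp": [0,0,-0.8],"angular": [0,0,0]},
    {"dp": [0,0,-0.8],"angular": [0,0,0]},
    {"dp": [0,0,-0.8],"angular": [0,0,0]},
    {"dp": [0,0,-0.8],"angular": [0,0,0]},
    {"dp": [0,0,-0.8],"angular": [0,0,0]},
    {"dp": [0,0,-0.8],"angular": [0,0,0]},
    {"dp": [0,0,-0.8],"angular": [0,0,0]}
  ]
}}

```text
time: 4.9
tool_pos: [0.5005, 0.1962, 0.1051]
tool_rot: [-2.128, -2.31, 0.001]
contact_force: [0.8, 0.5, 0.1]
width: 0.0853
finger_force: 0.0
```

```bash
python3 - <<'E'
from h import *
f=ctrl.grab_frame("side")[:,:,::-1][150:300,230:430]
t=ctrl.grab_frame("top")[:,:,::-1][140:290,200:400]
cv2.imwrite("pics/g1.png",np.hstack([cv2.resize(i,None,fx=2,fy=2,interpolation=2) for i in(f,t)]))
E
```

```text
(no output)
```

View pics/g1.png

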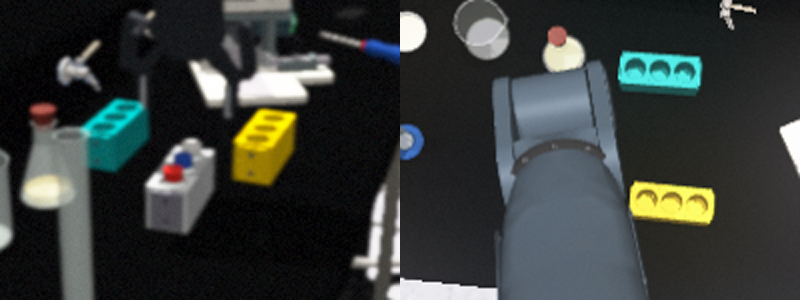

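The fingers, at crop pixels (143,100) and (228,115), straddle the rack with its blue cap at (183,160). I'll descend and grip.

Emit:
{"op": "play_rows", "data": {
  "increments": [
    {"dp": [0,0,-0.48],"angular": [0,0,0]},
    {"dp": [0,0,-0.48],"angular": [0,0,0]},
    {"dp": [0,0,-0.48],"angular": [0,0,0]},
    {"dp": [0,0,-0.48],"angular": [0,0,0]},
    {"dp": [0,0,-0.48],"angular": [0,0,0]},
    {"dp": [0,0,-0.48],"angular": [0,0,0]},
    {"dp": [0,0,-0.48],"angular": [0,0,0]},
    {"dp": [0,0,0],"angular": [0,0,0]}
  ]
}}

```text
time: 5.8
tool_pos: [0.5, 0.196, 0.0374]
tool_rot: [-2.128, -2.31, 0.003]
contact_force: [-0.2, 0.3, 0.2]
width: 0.0852
finger_force: 0.0
```

Emit:
{"op": "play_rows", "data": {
  "increments": [
    {"dp": [0,0,0],"angular": [0,0,0]},
    {"dp": [0,0,0],"angular": [0,0,0]},
    {"dp": [0,0,0],"angular": [0,0,0]},
    {"dp": [0,0,0],"angular": [0,0,0]},
    {"dp": [0,0,0],"angular": [0,0,0]},
    {"dp": [0,0,0],"angular": [0,0,0]},
    {"dp": [0,0,0],"angular": [0,0,0]},
    {"dp": [0,0,0],"angular": [0,0,0]}
  ],
  "grip": -1,
  "grip_force": 35
}}

```text
time: 6.6
tool_pos: [0.5017, 0.1964, 0.0397]
tool_rot: [2.128, 2.309, 0.003]
contact_force: [1.4, 0.4, 5.3]
width: 0.0449
finger_force: 36.4
```

Emit:
{"op": "play_rows", "data": {
  "increments": [
    {"dp": [0,0,0.2],"angular": [0,0,0]},
    {"dp": [0,0,0.4],"angular": [0,0,0]},
    {"dp": [0,0,0.6],"angular": [0,0,0]},
    {"dp": [0,0,0.7],"angular": [0,0,0]},
    {"dp": [0,0,0.8],"angular": [0,0,0]},
    {"dp": [0,0,0.8],"angular": [0,0,0]},
    {"dp": [0,0,0.8],"angular": [0,0,0]},
    {"dp": [0,0,0.7],"angular": [0,0,0]}
  ]
}}

```text
time: 7.4
tool_pos: [0.5008, 0.1963, 0.1406]
tool_rot: [2.128, 2.31, 0.001]
contact_force: [0.2, -0.3, -4.7]
width: 0.0449
finger_force: 37.1
```

```bash
python3 - <<'E'
from h import *
o=ctrl.get_obs();print(o["tool_pos"],o["width"],o["finger_force"],o["contact_force"],o["wrist_torque"],o["joint_positions"])
f=ctrl.grab_frame("side")[:,:,::-1][150:300,230:430]
cv2.imwrite("pics/g2.png",cv2.resize(f,None,fx=4,fy=4,interpolation=2))
E
```

```text
[0.50079216 0.19625241 0.14062813] 0.04487664222480883 37.11940348148346 [ 0.15931667 -0.29273727 -4.67404012] [0.00874925 0.02293042 0.01145354] [2.86930603e-01 4.45698718e-01 1.76960438e+00 1.10327363e-07
 9.25270070e-01 2.04999098e-01]
```

View pics/g2.png

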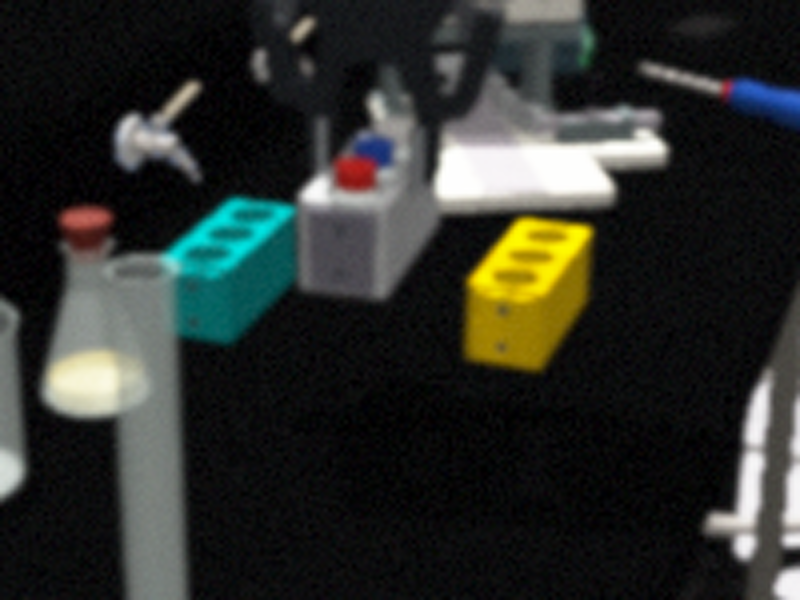

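Emit:
{"op": "play_rows", "data": {
  "increments": [
    {"dp": [0.083,-0.4,0],"angular": [0,0,0.0055]},
    {"dp": [0.083,-0.6,0],"angular": [0,0,0.0055]},
    {"dp": [0.083,-0.8,0],"angular": [0,0,0.0055]},
    {"dp": [0.083,-0.9,0],"angular": [0,0,0.0055]},
    {"dp": [0.083,-0.9,0],"angular": [0,0,0.0055]},
    {"dp": [0.083,-0.9,0],"angular": [0,0,0.0055]},
    {"dp": [0.083,-0.9,0],"angular": [0,0,0.0055]},
    {"dp": [0.083,-0.9,0],"angular": [0,0,0.0055]}
  ]
}}

```text
time: 8.25
tool_pos: [0.5139, 0.0695, 0.1389]
tool_rot: [-1.963, -2.453, 0.0]
contact_force: [0.2, 0.3, -4.2]
width: 0.0449
finger_force: 37.1
```

Emit:
{"op": "play_rows", "data": {
  "increments": [
    {"dp": [0.083,-0.9,0],"angular": [0,0,0.0055]},
    {"dp": [0.083,-0.9,0],"angular": [0,0,0.0055]},
    {"dp": [0.083,-0.9,0],"angular": [0,0,0.0055]},
    {"dp": [0.083,-0.9,0],"angular": [0,0,0.0055]},
    {"dp": [0.083,-0.9,0],"angular": [0,0,0.0055]},
    {"dp": [0.083,-0.9,0],"angular": [0,0,0.0055]},
    {"dp": [0.083,-0.9,0],"angular": [0,0,0.0055]},
    {"dp": [0.083,-0.9,0],"angular": [0,0,0.0055]}
  ]
}}

```text
time: 9.05
tool_pos: [0.5271, -0.0745, 0.1389]
tool_rot: [-1.789, -2.582, 0.0]
contact_force: [0.1, 0.1, -4.3]
width: 0.0449
finger_force: 37.1
```

Emit:
{"op": "play_rows", "data": {
  "increments": [
    {"dp": [0.083,-0.9,0],"angular": [0,0,0.0055]},
    {"dp": [0.083,-0.9,0],"angular": [0,0,0.0055]},
    {"dp": [0.083,-0.9,0],"angular": [0,0,0.0055]},
    {"dp": [0.083,-0.8,0],"angular": [0,0,0.0055]},
    {"dp": [0.083,-0.75,0],"angular": [0,0,0.0055]},
    {"dp": [0.083,-0.65,0],"angular": [0,0,0.0055]},
    {"dp": [0.083,-0.45,0],"angular": [0,0,0.0055]},
    {"dp": [0.083,-0.3,0],"angular": [0,0,0.0055]}
  ]
}}

```text
time: 9.85
tool_pos: [0.5394, -0.1859, 0.1386]
tool_rot: [-1.605, -2.695, -0.002]
contact_force: [-11.2, 28.8, 9.4]
width: 0.0449
finger_force: 38.7
```

```bash
python3 - <<'E'
from h import *
from scipy.spatial.transform import Rotation as R
f=ctrl.grab_frame("side")[:,:,::-1][100:230,290:440]
t=ctrl.grab_frame("top")[:,:,::-1][140:290,370:520]
o=ctrl.get_obs();print(o["tool_pos"],o["width"]);m=R.from_rotvec(o["tool_rot"]).as_matrix();print(m.round(3),np.degrees(np.arctan2(m[1,1],m[0,1])))
cv2.imwrite("pics/g3.png",np.hstack([cv2.resize(i,(400,400),interpolation=2) for i in(f,t)]))
E
```

```text
[ 0.53932486 -0.18571461  0.13844809] 0.04492579556265297
[[-0.477  0.879 -0.004]
 [ 0.879  0.477  0.003]
 [ 0.004 -0.002 -1.   ]] 28.474992984925173
```

View pics/g3.png

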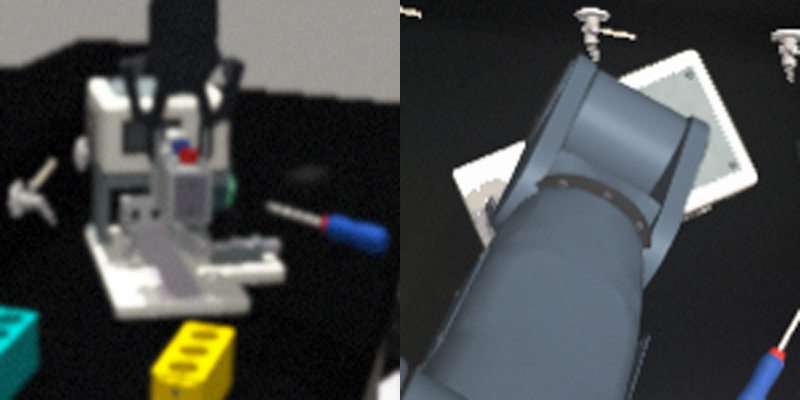

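The tool reads about 31 N along the station's -x. The raised rack's front end has touched the head's front face, because I came in too high. I'll back off along the station's -x and then lower.

Emit:
{"op": "play_rows", "data": {
  "increments": [
    {"dp": [-0.15,0.275,0],"angular": [0,0,0]},
    {"dp": [-0.15,0.275,0],"angular": [0,0,0]},
    {"dp": [-0.15,0.275,0],"angular": [0,0,0]},
    {"dp": [-0.15,0.275,0],"angular": [0,0,0]},
    {"dp": [0,0,0],"angular": [0,0,0]}
  ]
}}

```text
time: 10.45
tool_pos: [0.5282, -0.164, 0.1388]
tool_rot: [-1.606, -2.699, -0.0]
contact_force: [-0.3, -0.6, -4.8]
width: 0.0447
finger_force: 37.1
```

```bash
python3 - <<'E'
from h import *
o=ctrl.get_obs();print(o["tool_pos"],o["width"],o["contact_force"],o["wrist_torque"],o["tool_rot"])
f=ctrl.grab_frame("side")[:,:,::-1][120:220,310:410]
cv2.imwrite("pics/g4.png",cv2.resize(f,(600,600),interpolation=2))
E
```

```text
[ 0.52817285 -0.16398183  0.13883171] 0.044715152657946386 [-0.32177882 -0.59409632 -4.75083037] [-0.06523091  0.02985447 -0.01178887] [-1.60637950e+00 -2.69949020e+00 -8.04802013e-06]
```

View pics/g4.png

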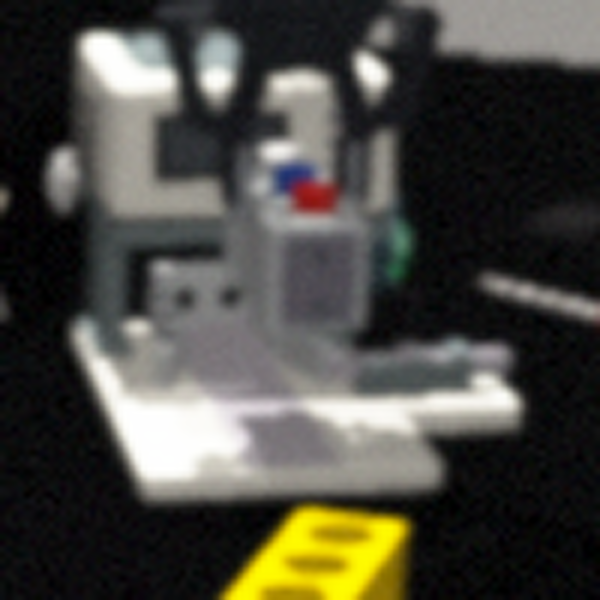

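Emit:
{"op": "play_rows", "data": {
  "increments": [
    {"dp": [0,0,-0.3],"angular": [0,0,0]},
    {"dp": [0,0,-0.5],"angular": [0,0,0]},
    {"dp": [0,0,-0.6],"angular": [0,0,0]},
    {"dp": [0,0,-0.6],"angular": [0,0,0]},
    {"dp": [0,0,-0.5],"angular": [0,0,0]},
    {"dp": [0,0,-0.4],"angular": [0,0,0]},
    {"dp": [0,0,-0.3],"angular": [0,0,0]},
    {"dp": [0,0,-0.2],"angular": [0,0,0]}
  ]
}}

```text
time: 11.3
tool_pos: [0.5285, -0.1648, 0.0702]
tool_rot: [-1.607, -2.699, 0.0]
contact_force: [-0.9, 0.0, -4.0]
width: 0.045
finger_force: 37.1
```

Emit:
{"op": "play_rows", "data": {
  "increments": [
    {"dp": [0.08,-0.145,-0.03],"angular": [0,0,0]},
    {"dp": [0.08,-0.145,-0.03],"angular": [0,0,0]},
    {"dp": [0.08,-0.145,-0.03],"angular": [0,0,0]},
    {"dp": [0.08,-0.145,-0.03],"angular": [0,0,0]},
    {"dp": [0.08,-0.145,-0.03],"angular": [0,0,0]},
    {"dp": [0,0,-0.05],"angular": [0,0,0]},
    {"dp": [0,0,-0.05],"angular": [0,0,0]}
  ]
}}

```text
time: 12.0
tool_pos: [0.5365, -0.1793, 0.0657]
tool_rot: [-1.608, -2.699, -0.0]
contact_force: [-0.2, 0.7, -5.6]
width: 0.045
finger_force: 37.1
```

Emit:
{"op": "play_rows", "data": {
  "increments": [
    {"dp": [0,0,-0.05],"angular": [0,0,0]},
    {"dp": [0,0,-0.05],"angular": [0,0,0]},
    {"dp": [0,0,-0.05],"angular": [0,0,0]}
  ]
}}

```text
time: 12.3
tool_pos: [0.5365, -0.1792, 0.0627]
tool_rot: [-1.607, -2.699, 0.0]
contact_force: [-0.3, -0.4, -4.4]
width: 0.0451
finger_force: 37.1
```

Emit:
{"op": "play_rows", "data": {
  "increments": [
    {"dp": [0,0,-0.05],"angular": [0,0,0]},
    {"dp": [0,0,0],"angular": [0,0,0]}
  ]
}}

```text
time: 12.5
tool_pos: [0.5366, -0.1793, 0.0618]
tool_rot: [1.607, 2.699, 0.0]
contact_force: [0.9, 0.4, -4.4]
width: 0.0451
finger_force: 37.2
```

Emit:
{"op": "play_rows", "data": {
  "increments": [
    {"dp": [0,0,-0.05],"angular": [0,0,0]},
    {"dp": [0,0,0],"angular": [0,0,0]}
  ]
}}

```text
time: 12.7
tool_pos: [0.5366, -0.1793, 0.0618]
tool_rot: [1.607, 2.699, -0.0]
contact_force: [-5.5, 2.0, 9.8]
width: 0.045
finger_force: 38.6
```

Emit:
{"op": "play_rows", "data": {
  "increments": [
    {"dp": [0,0,-0.05],"angular": [0,0,0]},
    {"dp": [0,0,0],"angular": [0,0,0]}
  ]
}}

```text
time: 12.9
tool_pos: [0.5366, -0.1793, 0.0617]
tool_rot: [1.607, 2.699, -0.0]
contact_force: [-9.9, 3.6, 21.1]
width: 0.045
finger_force: 39.9
```

Emit:
{"op": "play_rows", "data": {
  "increments": [
    {"dp": [0,0,0.06],"angular": [0,0,0]},
    {"dp": [0,0,0],"angular": [0,0,0]}
  ]
}}

```text
time: 13.1
tool_pos: [0.5367, -0.1794, 0.0617]
tool_rot: [1.607, 2.699, 0.0]
contact_force: [-4.9, 1.3, 8.8]
width: 0.0451
finger_force: 38.6
```

Emit:
{"op": "play_rows", "data": {
  "increments": [
    {"dp": [0,0,0],"angular": [0,0,0]},
    {"dp": [0,0,0],"angular": [0,0,0]},
    {"dp": [0,0,0],"angular": [0,0,0]},
    {"dp": [0,0,0],"angular": [0,0,0]},
    {"dp": [0,0,0],"angular": [0,0,0]},
    {"dp": [0,0,0],"angular": [0,0,0]}
  ],
  "grip": 1
}}

```text
time: 13.7
tool_pos: [0.5366, -0.1793, 0.0609]
tool_rot: [-1.607, -2.699, -0.0]
contact_force: [-0.1, -1.4, 0.6]
width: 0.085
finger_force: 0.0
```

Emit:
{"op": "play_rows", "data": {
  "increments": [
    {"dp": [0,0,0.3],"angular": [0,0,0]},
    {"dp": [0,0,0.6],"angular": [0,0,0]},
    {"dp": [0,0,0.9],"angular": [0,0,0]},
    {"dp": [0,0,1],"angular": [0,0,0]},
    {"dp": [0,0,1],"angular": [0,0,0]},
    {"dp": [0,0,1],"angular": [0,0,0]},
    {"dp": [0,0,1],"angular": [0,0,0]},
    {"dp": [0,0,1],"angular": [0,0,0]}
  ]
}}

```text
time: 14.5
tool_pos: [0.5366, -0.1793, 0.199]
tool_rot: [1.607, 2.698, 0.0]
contact_force: [0.0, 0.5, 0.4]
width: 0.0855
finger_force: 0.0
```

Emit:
{"op": "play_rows", "data": {
  "increments": [
    {"dp": [-0.36,0.66,0],"angular": [-0.0293,-0.016,0]},
    {"dp": [-0.36,0.66,0],"angular": [-0.0293,-0.016,0]},
    {"dp": [-0.36,0.66,0],"angular": [-0.0293,-0.016,0]},
    {"dp": [-0.36,0.66,0],"angular": [-0.0293,-0.016,0]},
    {"dp": [-0.36,0.66,0],"angular": [-0.0293,-0.016,0]},
    {"dp": [-0.36,0.66,0],"angular": [-0.0293,-0.016,0]},
    {"dp": [-0.36,0.66,0],"angular": [-0.0293,-0.016,0]},
    {"dp": [-0.36,0.66,0],"angular": [0,0,0]}
  ],
  "grip": -1
}}

```text
time: 15.3
tool_pos: [0.479, -0.0754, 0.1971]
tool_rot: [1.27, 2.131, -0.478]
contact_force: [-0.2, 0.6, -0.9]
width: 0.0002
finger_force: 0.0
```

```bash
python3 - <<'E'
from h import *
from scipy.spatial.transform import Rotation as R
o=ctrl.get_obs();m=R.from_rotvec(o["tool_rot"]).as_matrix();print(o["tool_pos"],o["width"],m.round(3),o["joint_positions"].round(2))
f=ctrl.grab_frame("side")[:,:,::-1][120:220,310:410]
t=ctrl.grab_frame("top")[:,:,::-1][165:265,380:480]
cv2.imwrite("pics/g5.png",np.hstack([cv2.resize(i,(400,400),interpolation=2) for i in(f,t)]))
E
```

```text
[ 0.47897344 -0.07537722  0.19707814] 0.00016978640931041968 [[-0.358  0.879  0.314]
 [ 0.661  0.476 -0.58 ]
 [-0.659  0.    -0.752]] [ 0.08  0.25  2.1  -1.05  0.77  0.36]
```

View pics/g5.png

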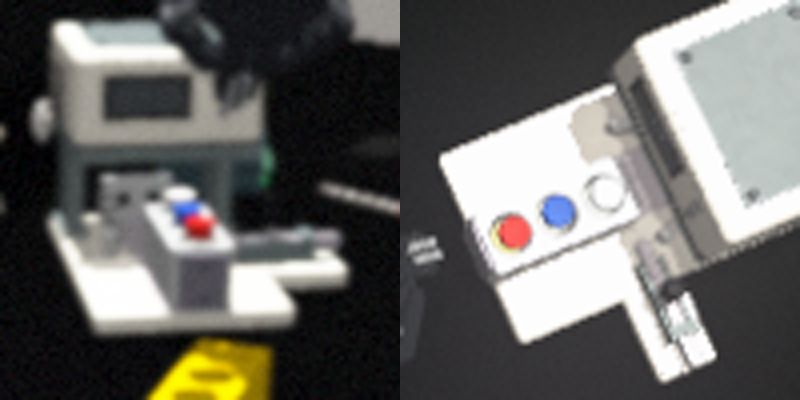

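The rack stands upright on the deck with all three caps seated: top crop (115,233), (160,211), (205,194). The closed tool is visible at (425,250). I'll compute the rack's pose in the station frame.

```bash
python3 - <<'E'
from fit import *
s=lambda x,y:((x+.5)/4-.5+380,(y+.5)/4-.5+165)
S=np.array([.595,-.2871]);a=np.radians(-61.4);M=np.array([[np.cos(a),np.sin(a)],[-np.sin(a),np.cos(a)]])
for p in((115,233),(160,211),(205,194)): print((M@(px2w("top",s(*p),.087)[:2]-S)*1000).round(1))
print("knob",M@(px2w("top",s(272,287),.077)[:2]-S)*1000)
print("tool",M@(ctrl.get_obs()["tool_pos"][:2]-S)*1000)
E
```

```text
[-161.3   -5.3]
[-125.7   -3.3]
[-91.3  -4.6]
knob [-72.8769944  -82.03084635]
tool [-2.41492752e+02  6.12305281e-02]
```

Emit:
{"op": "play_rows", "data": {
  "increments": [
    {"dp": [-0.011,-0.006,-0.88],"angular": [0,0,0]},
    {"dp": [-0.011,-0.006,-0.88],"angular": [0,0,0]},
    {"dp": [-0.011,-0.006,-0.88],"angular": [0,0,0]},
    {"dp": [-0.011,-0.006,-0.88],"angular": [0,0,0]},
    {"dp": [-0.011,-0.006,-0.88],"angular": [0,0,0]},
    {"dp": [-0.011,-0.006,-0.88],"angular": [0,0,0]},
    {"dp": [-0.011,-0.006,-0.88],"angular": [0,0,0]},
    {"dp": [-0.011,-0.006,-0.88],"angular": [0,0,0]}
  ]
}}

```text
time: 16.2
tool_pos: [0.479, -0.078, 0.056]
tool_rot: [1.274, 2.133, -0.475]
contact_force: [0.7, 0.0, 0.6]
width: -0.0001
finger_force: 0.0
```

Emit:
{"op": "play_rows", "data": {
  "increments": [
    {"dp": [0.096,-0.176,0],"angular": [0,0,0]},
    {"dp": [0.096,-0.176,0],"angular": [0,0,0]},
    {"dp": [0.096,-0.176,0],"angular": [0,0,0]},
    {"dp": [0.096,-0.176,0],"angular": [0,0,0]},
    {"dp": [0.096,-0.176,0],"angular": [0,0,0]},
    {"dp": [0.096,-0.176,0],"angular": [0,0,0]},
    {"dp": [0.096,-0.176,0],"angular": [0,0,0]},
    {"dp": [0.096,-0.176,0],"angular": [0,0,0]}
  ]
}}

```text
time: 17.0
tool_pos: [0.4936, -0.1057, 0.0559]
tool_rot: [1.273, 2.135, -0.476]
contact_force: [-0.4, -0.1, 0.6]
width: 0.0
finger_force: 0.0
```

Emit:
{"op": "play_rows", "data": {
  "increments": [
    {"dp": [0.12,-0.22,0],"angular": [0,0,0]},
    {"dp": [0.12,-0.22,0],"angular": [0,0,0]},
    {"dp": [0.12,-0.22,0],"angular": [0,0,0]},
    {"dp": [0.12,-0.22,0],"angular": [0,0,0]},
    {"dp": [0.12,-0.22,0],"angular": [0,0,0]},
    {"dp": [0.12,-0.22,0],"angular": [0,0,0]},
    {"dp": [0.12,-0.22,0],"angular": [0,0,0]},
    {"dp": [0.12,-0.22,0],"angular": [0,0,0]}
  ]
}}

```text
time: 17.8
tool_pos: [0.5127, -0.141, 0.0558]
tool_rot: [1.273, 2.135, -0.476]
contact_force: [-0.8, 2.3, 1.1]
width: 0.0001
finger_force: 1.3
```

Emit:
{"op": "play_rows", "data": {
  "increments": [
    {"dp": [0.096,-0.176,0],"angular": [0,0,0]},
    {"dp": [0.096,-0.176,0],"angular": [0,0,0]},
    {"dp": [0.096,-0.176,0],"angular": [0,0,0]},
    {"dp": [0.096,-0.176,0],"angular": [0,0,0]},
    {"dp": [0.096,-0.176,0],"angular": [0,0,0]}
  ]
}}

```text
time: 18.3
tool_pos: [0.5223, -0.1585, 0.0559]
tool_rot: [1.273, 2.135, -0.476]
contact_force: [-1.4, 2.5, -0.3]
width: -0.0002
finger_force: 1.2
```

```bash
python3 - <<'E'
from h import *
f=ctrl.grab_frame("side")[:,:,::-1][120:220,310:410]
t=ctrl.grab_frame("top")[:,:,::-1][165:265,380:480]
cv2.imwrite("pics/g6.png",np.hstack([cv2.resize(i,(400,400),interpolation=2) for i in(f,t)]))
E
```

```text
(no output)
```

View pics/g6.png

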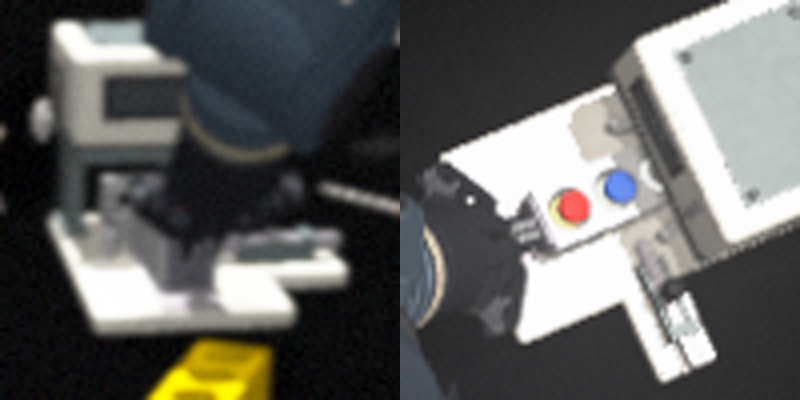

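The rack is being pushed in straight, with caps at top crop (172,207) red and (218,187) blue, and white going under the head. The push force is about 2.5 N. From here on I'll work from cap centroids in code.

```bash
cat > caps.py <<'E'
from fit import *
S=np.array([.595,-.2871]);a=np.radians(-61.4);M=np.array([[np.cos(a),np.sin(a)],[-np.sin(a),np.cos(a)]])
def caps(t,zc=.087):
    for n,i,j in(("red",0,2),("blue",2,0)):
        t_=t[165:265,380:480].astype(int);m=(t_[...,i]-t_[...,j]>60)
        v,u=np.nonzero(m)
        if len(u)>5: print(n,len(u),(M@(px2w("top",(u.mean()+380,v.mean()+165),zc)[:2]-S)*1000).round(1))
    o=ctrl.get_obs();print("tcp",(M@(o["tool_pos"][:2]-S)*1000).round(1),o["tool_pos"][2],o["contact_force"].round(1),o["time"])
E
python3 - <<'E'
from caps import *
for g in("g5","g6"):
    p=cv2.imread(f"pics/{g}.png")[:,400:,::-1];p=cv2.resize(p,(100,100),interpolation=cv2.INTER_AREA)
    t=np.zeros((400,640,3),np.uint8);t[165:265,380:480]=p;caps(t)
E
```

```text
red 65 [-162.9   -4.7]
blue 50 [-126.5   -2.6]
tcp [-147.5   -2.3] 0.05595327128826045 [ 0.1 -0.2 -0.8] 18.4
red 66 [-117.6   -4.4]
blue 47 [-79.2  -3.7]
tcp [-147.5   -2.3] 0.05595327128826045 [ 0.1 -0.2 -0.8] 18.4
```

Emit:
{"op": "play_rows", "data": {
  "increments": [
    {"dp": [0.096,-0.176,0],"angular": [0,0,0]},
    {"dp": [0.096,-0.176,0],"angular": [0,0,0]},
    {"dp": [0.096,-0.176,0],"angular": [0,0,0]},
    {"dp": [0.096,-0.176,0],"angular": [0,0,0]},
    {"dp": [0.096,-0.176,0],"angular": [0,0,0]}
  ]
}}

```text
time: 18.9
tool_pos: [0.5319, -0.1761, 0.0559]
tool_rot: [1.273, 2.135, -0.476]
contact_force: [-1.3, 3.2, 1.5]
width: -0.0005
finger_force: 1.4
```

Emit:
{"op": "play_rows", "data": {
  "increments": [
    {"dp": [0.096,-0.176,0],"angular": [0,0,0]},
    {"dp": [0.096,-0.176,0],"angular": [0,0,0]},
    {"dp": [0.096,-0.176,0],"angular": [0,0,0]},
    {"dp": [0.096,-0.176,0],"angular": [0,0,0]},
    {"dp": [0.096,-0.176,0],"angular": [0,0,0]}
  ]
}}

```text
time: 19.4
tool_pos: [0.5415, -0.1937, 0.0559]
tool_rot: [1.273, 2.135, -0.476]
contact_force: [-1.8, 3.3, 1.2]
width: 0.0002
finger_force: 1.5
```

```bash
python3 -c "
from caps import *
caps(ctrl.grab_frame('top'))"
```

```text
red 68 [-79.4  -4.2]
tcp [-107.1   -2.2] 0.055968894088219985 [-0.7  0.2 -0.6] 19.45
```

Emit:
{"op": "play_rows", "data": {
  "increments": [
    {"dp": [0.096,-0.176,0],"angular": [0,0,0]},
    {"dp": [0.096,-0.176,0],"angular": [0,0,0]},
    {"dp": [0.096,-0.176,0],"angular": [0,0,0]},
    {"dp": [0.096,-0.176,0],"angular": [0,0,0]},
    {"dp": [0.096,-0.176,0],"angular": [0,0,0]}
  ]
}}

```text
time: 19.95
tool_pos: [0.5511, -0.2113, 0.0558]
tool_rot: [1.273, 2.135, -0.476]
contact_force: [-1.2, 3.0, 1.2]
width: -0.0001
finger_force: 1.4
```

Emit:
{"op": "play_rows", "data": {
  "increments": [
    {"dp": [0.072,-0.132,0],"angular": [0,0,0]},
    {"dp": [0.072,-0.132,0],"angular": [0,0,0]},
    {"dp": [0.072,-0.132,0],"angular": [0,0,0]}
  ]
}}

```text
time: 20.25
tool_pos: [0.5554, -0.2191, 0.0558]
tool_rot: [1.273, 2.135, -0.476]
contact_force: [-1.1, 2.1, 1.8]
width: -0.0001
finger_force: 1.4
```

```bash
python3 -c "
from caps import *
caps(ctrl.grab_frame('top'))"
```

```text
red 27 [-58.9  -5.7]
tcp [-78.3  -2.2] 0.05593494050386977 [-0.8  1.1 -0.7] 20.3
```

Emit:
{"op": "play_rows", "data": {
  "increments": [
    {"dp": [0.036,-0.066,0],"angular": [0,0,0]},
    {"dp": [0.036,-0.066,0],"angular": [0,0,0]},
    {"dp": [0.036,-0.066,0],"angular": [0,0,0]}
  ]
}}

```text
time: 20.6
tool_pos: [0.5575, -0.2229, 0.0558]
tool_rot: [1.273, 2.135, -0.476]
contact_force: [-1.7, 3.0, 1.7]
width: -0.0
finger_force: 1.4
```

Emit:
{"op": "play_rows", "data": {
  "increments": [
    {"dp": [0.036,-0.066,0],"angular": [0,0,0]},
    {"dp": [0.036,-0.066,0],"angular": [0,0,0]}
  ]
}}

```text
time: 20.8
tool_pos: [0.559, -0.2256, 0.0559]
tool_rot: [1.273, 2.135, -0.476]
contact_force: [-1.3, 2.4, 0.9]
width: -0.0
finger_force: 1.4
```

Emit:
{"op": "play_rows", "data": {
  "increments": [
    {"dp": [0.024,-0.044,0],"angular": [0,0,0]},
    {"dp": [0.024,-0.044,0],"angular": [0,0,0]}
  ]
}}

```text
time: 21.0
tool_pos: [0.5599, -0.2273, 0.0558]
tool_rot: [1.273, 2.135, -0.476]
contact_force: [-3.3, 6.8, 2.5]
width: 0.0001
finger_force: 4.0
```

Emit:
{"op": "play_rows", "data": {
  "increments": [
    {"dp": [0.024,-0.044,0],"angular": [0,0,0]},
    {"dp": [0.024,-0.044,0],"angular": [0,0,0]}
  ]
}}

```text
time: 21.2
tool_pos: [0.5602, -0.2277, 0.0556]
tool_rot: [1.273, 2.137, -0.474]
contact_force: [-15.4, 25.5, 17.5]
width: -0.0002
finger_force: 15.0
```

Emit:
{"op": "play_rows", "data": {
  "increments": [
    {"dp": [-0.05,0.09,0],"angular": [0,0,0]},
    {"dp": [-0.12,0.22,0],"angular": [0,0,0]},
    {"dp": [-0.19,0.35,0],"angular": [0,0,0]},
    {"dp": [-0.24,0.44,0],"angular": [0,0,0]},
    {"dp": [-0.24,0.44,0],"angular": [0,0,0]},
    {"dp": [-0.24,0.44,0],"angular": [0,0,0]}
  ]
}}

```text
time: 21.8
tool_pos: [0.5387, -0.1886, 0.0559]
tool_rot: [1.273, 2.135, -0.476]
contact_force: [-0.2, 0.3, 0.1]
width: 0.0001
finger_force: 0.0
```

Emit:
{"op": "play_rows", "data": {
  "increments": [
    {"dp": [-0.71,-0.39,0.12],"angular": [0,0,0]},
    {"dp": [-0.71,-0.39,0.12],"angular": [0,0,0]},
    {"dp": [-0.71,-0.39,0.12],"angular": [0,0,0]},
    {"dp": [-0.71,-0.39,0.12],"angular": [0,0,0]},
    {"dp": [-0.71,-0.39,0.12],"angular": [0,0,0]},
    {"dp": [-0.71,-0.39,0.12],"angular": [0,0,0]},
    {"dp": [-0.71,-0.39,0.12],"angular": [0,0,0]},
    {"dp": [-0.71,-0.39,0.12],"angular": [0,0,0]}
  ]
}}

```text
time: 22.6
tool_pos: [0.4418, -0.2431, 0.1019]
tool_rot: [1.312, 2.167, -0.495]
contact_force: [-0.1, 0.1, -0.7]
width: -0.0003
finger_force: 0.0
```

```bash
python3 -c "
from caps import *
caps(ctrl.grab_frame('top'))
# side view: red cap
t=ctrl.grab_frame('side').astype(int)
np.save('side_now.npy',t)
m=(t[...,0]-t[...,2]>50)&(t[...,0]-t[...,1]>50);m[:120]=0;m[215:]=0;m[:,:310]=0;m[:,:][:,410:]=0
v,u=np.nonzero(m);print(len(u))
c=np.array([u.mean(),v.mean()]);print(c)
for z in(.080,.083,.087):print(z,(M@(px2w('side',c,z)[:2]-S)*1000).round(1))
for x in(-46,-41,-36):
  w=S+M.T@np.array([x,0])/1000;print(x,w2px('side',[[*w,.083]]))
print(ctrl.get_obs()['joint_positions'].round(2))
"
```

```text
tcp [-112.  -114.8] 0.10242816384881231 [0.1 0.9 0.2] 22.65
26
[351.5 165. ]
0.08 [-28.7  -4.5]
0.083 [-39.1  -2.3]
0.087 [-52.9   0.6]
-46 [[351.20713112 165.61633885]]
-41 [[350.89925873 165.18478668]]
-36 [[350.59346709 164.75617935]]
[-0.37  0.41  2.2  -1.57  0.45  0.6 ]
```

```bash
cat > go.py <<'E'
from caps import *
from scipy.spatial.transform import Rotation as R
def go(L,x,y,z):
    o=ctrl.get_obs();xs=np.array([*M[0],0]);ys=np.array([*M[1],0])
    l=np.radians(L);tz=np.sin(l)*xs-np.cos(l)*np.array([0,0,1]);tx=np.cross(ys,tz)
    T=R.from_matrix(np.c_[tx,ys,tz]);d=(T*R.from_rotvec(o["tool_rot"]).inv()).as_rotvec()
    w=np.array([*(S+M.T@np.array([x,y])/1000),z/1000])
    print("ang units",(d/np.pi).round(4),"dp units",((w-o["tool_pos"])/.02).round(3),o["tool_pos"].round(4),(M@(o["tool_pos"][:2]-S)*1000).round(1),o["joint_positions"].round(2))
E
python3 -c "
from go import *
go(28,-112,-132,95);go(28,-80.7,-132,77)"
```

```text
ang units [0.0571 0.0205 0.008 ] dp units [-0.801 -0.428 -0.356] [ 0.4415 -0.2434  0.1021] [-111.8 -113.8] [-0.37  0.41  2.2  -1.57  0.45  0.6 ]
ang units [0.0571 0.0205 0.008 ] dp units [-0.052 -1.802 -1.256] [ 0.4415 -0.2434  0.1021] [-111.8 -113.8] [-0.37  0.41  2.2  -1.57  0.45  0.6 ]
```

Reorient first in place, then sideways.

Emit:
{"op": "play_rows", "data": {
  "increments": [
    {"dp": [0,0,0],"angular": [0.0143,0.0051,0.002]},
    {"dp": [0,0,0],"angular": [0.0143,0.0051,0.002]},
    {"dp": [0,0,0],"angular": [0.0143,0.0051,0.002]},
    {"dp": [0,0,0],"angular": [0.0143,0.0051,0.002]},
    {"dp": [-0.4,-0.22,-0.18],"angular": [0,0,0]},
    {"dp": [-0.4,-0.22,-0.18],"angular": [0,0,0]},
    {"dp": [0,0,0],"angular": [0,0,0]}
  ]
}}

```text
time: 23.4
tool_pos: [0.4261, -0.2515, 0.0937]
tool_rot: [1.378, 2.324, -0.343]
contact_force: [0.4, -0.3, 0.1]
width: -0.0001
finger_force: 0.0
```

```bash
python3 -c "
from go import *
go(28,-80.7,-132,77)"
```

```text
ang units [-0.0003 -0.0002 -0.0003] dp units [ 0.719 -1.398 -0.837] [ 0.4261 -0.2515  0.0937] [-112.1 -131.2] [-0.49  0.38  2.17 -0.99  0.31 -0.08]
```

Emit:
{"op": "play_rows", "data": {
  "increments": [
    {"dp": [0.12,-0.233,-0.14],"angular": [0,0,0]},
    {"dp": [0.12,-0.233,-0.14],"angular": [0,0,0]},
    {"dp": [0.12,-0.233,-0.14],"angular": [0,0,0]},
    {"dp": [0.12,-0.233,-0.14],"angular": [0,0,0]},
    {"dp": [0.12,-0.233,-0.14],"angular": [0,0,0]},
    {"dp": [0.12,-0.233,-0.14],"angular": [0,0,0]}
  ]
}}

```text
time: 24.0
tool_pos: [0.4415, -0.2797, 0.0771]
tool_rot: [1.377, 2.323, -0.342]
contact_force: [-0.3, 0.4, 0.5]
width: 0.0001
finger_force: 0.0
```

Emit:
{"op": "play_rows", "data": {
  "increments": [
    {"dp": [0.22,0.12,0],"angular": [0,0,0]},
    {"dp": [0.22,0.12,0],"angular": [0,0,0]},
    {"dp": [0.22,0.12,0],"angular": [0,0,0]},
    {"dp": [0.22,0.12,0],"angular": [0,0,0]}
  ]
}}

```text
time: 24.4
tool_pos: [0.4594, -0.2692, 0.0775]
tool_rot: [1.377, 2.323, -0.342]
contact_force: [-0.6, -0.5, 0.3]
width: 0.0003
finger_force: 0.0
```

Emit:
{"op": "play_rows", "data": {
  "increments": [
    {"dp": [0.13,0.07,0],"angular": [0,0,0]},
    {"dp": [0.13,0.07,0],"angular": [0,0,0]},
    {"dp": [0.13,0.07,0],"angular": [0,0,0]},
    {"dp": [0.13,0.07,0],"angular": [0,0,0]}
  ]
}}

```text
time: 24.8
tool_pos: [0.4694, -0.264, 0.0774]
tool_rot: [1.377, 2.323, -0.342]
contact_force: [0.3, 0.2, 0.3]
width: -0.0002
finger_force: 0.0
```

```bash
python3 -c "
from go import *
go(28,-80.7,-60,77)"
```

```text
ang units [-0.0002  0.0001 -0.0005] dp units [ 1.713  0.949 -0.02 ] [ 0.4694 -0.264   0.0774] [-80.4 -99.2] [-0.47  0.47  2.07 -0.97  0.33 -0.08]
```

Emit:
{"op": "play_rows", "data": {
  "increments": [
    {"dp": [0.13,0.07,0],"angular": [0,0,0]},
    {"dp": [0.13,0.07,0],"angular": [0,0,0]}
  ]
}}

```text
time: 25.0
tool_pos: [0.4747, -0.2612, 0.0774]
tool_rot: [1.377, 2.323, -0.342]
contact_force: [0.4, 0.4, -0.4]
width: -0.0001
finger_force: 0.0
```

Emit:
{"op": "play_rows", "data": {
  "increments": [
    {"dp": [0.13,0.07,0],"angular": [0,0,0]},
    {"dp": [0.13,0.07,0],"angular": [0,0,0]}
  ]
}}

```text
time: 25.2
tool_pos: [0.4799, -0.2584, 0.0774]
tool_rot: [1.377, 2.323, -0.342]
contact_force: [-0.9, -0.2, 0.3]
width: -0.0001
finger_force: 0.2
```

Emit:
{"op": "play_rows", "data": {
  "increments": [
    {"dp": [0.13,0.07,0],"angular": [0,0,0]},
    {"dp": [0.13,0.07,0],"angular": [0,0,0]}
  ]
}}

```text
time: 25.4
tool_pos: [0.485, -0.2556, 0.0774]
tool_rot: [1.377, 2.323, -0.343]
contact_force: [-0.7, 0.3, 0.5]
width: 0.0
finger_force: 0.7
```

Emit:
{"op": "play_rows", "data": {
  "increments": [
    {"dp": [0.13,0.07,0],"angular": [0,0,0]},
    {"dp": [0.13,0.07,0],"angular": [0,0,0]}
  ]
}}

```text
time: 25.6
tool_pos: [0.4902, -0.2527, 0.0774]
tool_rot: [1.377, 2.323, -0.343]
contact_force: [-0.5, 0.1, 2.0]
width: -0.0001
finger_force: 0.8
```

Emit:
{"op": "play_rows", "data": {
  "increments": [
    {"dp": [0.13,0.07,0],"angular": [0,0,0]},
    {"dp": [0.13,0.07,0],"angular": [0,0,0]},
    {"dp": [0.13,0.07,0],"angular": [0,0,0]},
    {"dp": [0.13,0.07,0],"angular": [0,0,0]}
  ]
}}

```text
time: 26.0
tool_pos: [0.5008, -0.2471, 0.0774]
tool_rot: [1.377, 2.323, -0.342]
contact_force: [-0.3, -0.5, -0.8]
width: 0.0002
finger_force: 0.0
```

```bash
python3 -c "
from go import *
go(28,-80.7,-48,77)
o=ctrl.get_obs();print(o['contact_force'],o['finger_force'])
t=ctrl.grab_frame('side').astype(int);p=np.load('side_now.npy')
for y in(-86,-58,-31):
  w=S+M.T@np.array([-68,y])/1000;print(y,w2px('side',[[*w,.064]]))
d=np.abs(t-p).sum(2)[165:185,345:400];print((d//20)[::2,::2])
"
```

```text
ang units [-0.0002  0.0002 -0.0006] dp units [ 0.672  0.395 -0.02 ] [ 0.5008 -0.2471  0.0774] [-80.2 -63.6] [-0.41  0.5   2.01 -0.91  0.37 -0.09]
[-0.33070349 -0.51217102 -0.77698809] 0.0
-86 [[379.13374002 172.51645779]]
-58 [[370.48711099 172.79636151]]
-31 [[362.09757521 173.07017704]]
[[0 1 0 0 0 0 0 0 0 0 0 0 0 2 0 2 5 4 0 0 0 0 0 2 5 7 3 0]
 [0 0 0 0 0 0 0 0 0 0 0 0 0 1 4 5 7 1 0 0 0 0 1 0 0 1 0 0]
 [0 0 0 0 0 0 0 0 0 0 0 0 0 2 7 8 6 0 0 0 0 0 0 0 0 0 0 0]
 [0 0 0 0 0 0 0 0 0 0 0 0 0 3 8 6 4 0 1 0 0 0 0 0 0 0 0 0]
 [0 0 0 0 0 0 0 0 0 0 0 0 0 0 1 0 0 0 0 0 0 0 0 0 0 0 0 1]
 [0 0 0 0 0 0 0 0 0 0 0 0 1 0 0 1 0 0 1 0 0 0 0 0 0 1 0 0]
 [0 0 0 0 0 0 0 0 0 0 0 0 0 1 0 0 0 0 0 0 0 0 0 0 0 0 0 0]
 [0 0 0 0 0 0 0 0 0 0 0 0 0 3 5 4 0 0 0 0 0 0 0 0 0 0 0 0]
 [0 0 0 0 1 0 0 0 0 0 0 0 0 1 2 2 0 0 0 0 0 0 0 0 0 0 1 0]
 [0 0 0 0 0 0 0 0 0 0 0 0 0 0 0 0 0 0 0 0 0 0 0 0 0 0 0 0]]
```

Emit:
{"op": "play_rows", "data": {
  "increments": [
    {"dp": [0,0,0.6],"angular": [0,0,0]},
    {"dp": [0,0,0.6],"angular": [0,0,0]},
    {"dp": [-0.7,-0.38,0],"angular": [0,0,0]},
    {"dp": [-0.7,-0.38,0],"angular": [0,0,0]},
    {"dp": [-0.7,-0.38,0],"angular": [0,0,0]},
    {"dp": [0,0,0],"angular": [0,0,0]}
  ]
}}

```text
time: 26.65
tool_pos: [0.4558, -0.2708, 0.1006]
tool_rot: [1.381, 2.324, -0.344]
contact_force: [0.6, 0.0, -0.6]
width: 0.0002
finger_force: 0.0
```

```bash
python3 -c "
from go import *
go(36,-76,-114,85)"
```

```text
ang units [-0.0395 -0.0218  0.0002] dp units [ 0.138 -0.208 -0.778] [ 0.4558 -0.2708  0.1006] [ -81.  -114.4] [-0.5   0.41  2.08 -0.85  0.35 -0.23]
```

Emit:
{"op": "play_rows", "data": {
  "increments": [
    {"dp": [0.035,-0.052,-0.195],"angular": [-0.0099,-0.0055,0]},
    {"dp": [0.035,-0.052,-0.195],"angular": [-0.0099,-0.0055,0]},
    {"dp": [0.035,-0.052,-0.195],"angular": [-0.0099,-0.0055,0]},
    {"dp": [0.035,-0.052,-0.195],"angular": [-0.0099,-0.0055,0]},
    {"dp": [0,0,-0.2],"angular": [0,0,0]},
    {"dp": [0,0,-0.2],"angular": [0,0,0]}
  ]
}}

```text
time: 27.25
tool_pos: [0.4635, -0.274, 0.0808]
tool_rot: [1.306, 2.216, -0.428]
contact_force: [-0.3, 0.2, 0.2]
width: 0.0002
finger_force: 0.0
```

```bash
python3 -c "
from go import *
go(36,-76,-114,70)"
```

```text
ang units [-0.0001 -0.0016 -0.0016] dp units [-0.248 -0.046 -0.541] [ 0.4635 -0.274   0.0808] [ -74.4 -109.2] [-0.46  0.48  2.13 -1.57  0.35  0.51]
```

Emit:
{"op": "play_rows", "data": {
  "increments": [
    {"dp": [-0.06,0,0],"angular": [0.0098,0.0046,-0.0008]},
    {"dp": [-0.06,0,0],"angular": [0.0098,0.0046,-0.0008]},
    {"dp": [-0.08,0.02,-0.2],"angular": [0,0,0]},
    {"dp": [-0.08,0.02,-0.2],"angular": [0,0,0]}
  ]
}}

```text
time: 27.65
tool_pos: [0.4584, -0.2738, 0.0736]
tool_rot: [1.344, 2.265, -0.386]
contact_force: [-0.5, -0.2, 0.8]
width: 0.0002
finger_force: 0.0
```

```bash
python3 -c "
from go import *
go(32,-77,-114,65)"
```

```text
ang units [ 0.0003  0.0003 -0.0003] dp units [-0.017 -0.013 -0.431] [ 0.4584 -0.2738  0.0736] [ -77.1 -113.6] [-0.48  0.48  2.12 -1.36  0.31  0.3 ]
```

Now lower gently until I feel the channel top.

Emit:
{"op": "play_rows", "data": {
  "increments": [
    {"dp": [0,0,-0.1],"angular": [0,0,0]},
    {"dp": [0,0,-0.1],"angular": [0,0,0]}
  ]
}}

```text
time: 27.85
tool_pos: [0.458, -0.2734, 0.0692]
tool_rot: [1.348, 2.264, -0.385]
contact_force: [0.8, 0.4, 0.3]
width: 0.0001
finger_force: 0.0
```

Emit:
{"op": "play_rows", "data": {
  "increments": [
    {"dp": [0,0,-0.1],"angular": [0,0,0]},
    {"dp": [0,0,-0.05],"angular": [0,0,0]}
  ]
}}

```text
time: 28.05
tool_pos: [0.4578, -0.2731, 0.0659]
tool_rot: [1.351, 2.263, -0.384]
contact_force: [0.6, -0.2, -0.2]
width: -0.0004
finger_force: 0.0
```

Emit:
{"op": "play_rows", "data": {
  "increments": [
    {"dp": [0,0,-0.05],"angular": [0,0,0]},
    {"dp": [0,0,-0.05],"angular": [0,0,0]}
  ]
}}

```text
time: 28.25
tool_pos: [0.4577, -0.2731, 0.064]
tool_rot: [1.352, 2.262, -0.384]
contact_force: [0.1, -0.8, -0.3]
width: -0.0001
finger_force: 0.0
```

Emit:
{"op": "play_rows", "data": {
  "increments": [
    {"dp": [0.18,0.098,-0.05],"angular": [0,0,0]},
    {"dp": [0.18,0.098,-0.05],"angular": [0,0,0]}
  ]
}}

```text
time: 28.45
tool_pos: [0.4651, -0.2691, 0.062]
tool_rot: [1.352, 2.262, -0.384]
contact_force: [0.3, -0.4, -0.2]
width: -0.0002
finger_force: 0.0
```

Emit:
{"op": "play_rows", "data": {
  "increments": [
    {"dp": [0.13,0.07,0],"angular": [0,0,0]},
    {"dp": [0.13,0.07,0],"angular": [0,0,0]},
    {"dp": [0.13,0.07,0],"angular": [0,0,0]}
  ]
}}

```text
time: 28.75
tool_pos: [0.4729, -0.2648, 0.062]
tool_rot: [1.352, 2.262, -0.384]
contact_force: [-0.9, -1.5, -0.2]
width: 0.0
finger_force: 0.8
```

Emit:
{"op": "play_rows", "data": {
  "increments": [
    {"dp": [0.13,0.07,0],"angular": [0,0,0]},
    {"dp": [0.13,0.07,0],"angular": [0,0,0]}
  ]
}}

```text
time: 28.95
tool_pos: [0.4778, -0.2621, 0.0619]
tool_rot: [1.353, 2.262, -0.384]
contact_force: [-1.6, -0.3, -0.4]
width: 0.0001
finger_force: 0.8
```

```bash
python3 -c "
from go import *
go(32,-77,-50,62);o=ctrl.get_obs();print(o['contact_force'],o['finger_force'])"
```

```text
ang units [-0.0006  0.0005  0.0017] dp units [1.824 0.931 0.003] [ 0.4778 -0.2621  0.0619] [-78.1 -90.9] [-0.44  0.52  2.08 -1.35  0.33  0.34]
[-1.61985467 -0.31413323 -0.37857742] 0.8050296641886234
```

Emit:
{"op": "play_rows", "data": {
  "increments": [
    {"dp": [0.182,0.093,0],"angular": [0,0,0]},
    {"dp": [0.182,0.093,0],"angular": [0,0,0]},
    {"dp": [0.182,0.093,0],"angular": [0,0,0]},
    {"dp": [0.182,0.093,0],"angular": [0,0,0]},
    {"dp": [0.182,0.093,0],"angular": [0,0,0]}
  ]
}}

```text
time: 29.45
tool_pos: [0.4962, -0.2525, 0.0619]
tool_rot: [1.352, 2.262, -0.384]
contact_force: [-3.4, 1.7, 0.1]
width: 0.0002
finger_force: 1.7
```

Emit:
{"op": "play_rows", "data": {
  "increments": [
    {"dp": [0.137,0.07,0],"angular": [0,0,0]},
    {"dp": [0.137,0.07,0],"angular": [0,0,0]},
    {"dp": [0.137,0.07,0],"angular": [0,0,0]}
  ]
}}

```text
time: 29.75
tool_pos: [0.5043, -0.2484, 0.0619]
tool_rot: [1.352, 2.262, -0.384]
contact_force: [-3.5, 3.9, 0.6]
width: 0.0001
finger_force: 2.3
```

Emit:
{"op": "play_rows", "data": {
  "increments": [
    {"dp": [0.09,0.048,0],"angular": [0,0,0]},
    {"dp": [0.09,0.048,0],"angular": [0,0,0]},
    {"dp": [0.09,0.048,0],"angular": [0,0,0]}
  ]
}}

```text
time: 30.05
tool_pos: [0.5096, -0.2455, 0.0619]
tool_rot: [1.352, 2.262, -0.384]
contact_force: [-4.3, 4.4, -0.2]
width: 0.0
finger_force: 2.3
```

```bash
python3 -c "
from go import *
go(32,-77,-40,62);o=ctrl.get_obs();print(o['contact_force'],o['finger_force'])"
```

```text
ang units [-0.0007  0.0006  0.0016] dp units [0.669 0.342 0.006] [ 0.5096 -0.2455  0.0619] [-77.4 -55. ] [-0.37  0.55  2.02 -1.23  0.37  0.26]
[-4.29985261  4.41514834 -0.17212062] 2.311604395508766
```

Emit:
{"op": "play_rows", "data": {
  "increments": [
    {"dp": [-0.12,0.22,0],"angular": [0,0,0]},
    {"dp": [-0.12,0.22,0],"angular": [0,0,0]},
    {"dp": [-0.4,-0.22,0.1],"angular": [0,0,0]},
    {"dp": [-0.4,-0.22,0.1],"angular": [0,0,0]},
    {"dp": [-0.4,-0.22,0.1],"angular": [0,0,0]},
    {"dp": [0,0,0],"angular": [0,0,0]}
  ]
}}

```text
time: 30.65
tool_pos: [0.4797, -0.251, 0.0683]
tool_rot: [1.354, 2.261, -0.384]
contact_force: [0.6, -0.1, 0.3]
width: -0.0002
finger_force: 0.0
```

```bash
python3 -c "
from go import *
go(34,-72.5,-82,69)"
```

```text
ang units [-0.0104 -0.0046  0.0021] dp units [ 0.43  -0.586  0.033] [ 0.4797 -0.251   0.0683] [-86.9 -84. ] [-0.41  0.51  2.08 -1.3   0.35  0.31]
```

Emit:
{"op": "play_rows", "data": {
  "increments": [
    {"dp": [0.107,-0.147,0],"angular": [-0.0026,-0.0012,0.0005]},
    {"dp": [0.107,-0.147,0],"angular": [-0.0026,-0.0012,0.0005]},
    {"dp": [0.107,-0.147,0],"angular": [-0.0026,-0.0012,0.0005]},
    {"dp": [0.107,-0.147,0],"angular": [-0.0026,-0.0012,0.0005]}
  ]
}}

```text
time: 31.05
tool_pos: [0.4898, -0.2621, 0.0679]
tool_rot: [1.326, 2.237, -0.406]
contact_force: [0.1, 0.5, -0.3]
width: -0.0001
finger_force: 0.0
```

Emit:
{"op": "play_rows", "data": {
  "increments": [
    {"dp": [0.13,0.07,0],"angular": [0,0,0]},
    {"dp": [0.13,0.07,0],"angular": [0,0,0]},
    {"dp": [0.13,0.07,0],"angular": [0,0,0]}
  ]
}}

```text
time: 31.35
tool_pos: [0.4975, -0.2575, 0.068]
tool_rot: [1.327, 2.238, -0.405]
contact_force: [0.5, 0.5, -0.2]
width: -0.0003
finger_force: 0.0
```

Emit:
{"op": "play_rows", "data": {
  "increments": [
    {"dp": [0.13,0.07,0],"angular": [0,0,0]},
    {"dp": [0.13,0.07,0],"angular": [0,0,0]}
  ]
}}

```text
time: 31.55
tool_pos: [0.5027, -0.2547, 0.0681]
tool_rot: [1.327, 2.237, -0.405]
contact_force: [0.2, -0.7, 0.3]
width: 0.0002
finger_force: 0.0
```

```bash
python3 -c "
from go import *
go(34,-72.5,-40,69);o=ctrl.get_obs();print(M@o['contact_force'][:2],o['finger_force'])"
```

```text
ang units [-0.      0.0002 -0.0004] dp units [1.124 0.608 0.047] [ 0.5027 -0.2547  0.0681] [-72.6 -65.6] [-0.39  0.54  2.04 -1.36  0.37  0.37]
[ 0.65555792 -0.16256775] 0.0
```

Emit:
{"op": "play_rows", "data": {
  "increments": [
    {"dp": [0.13,0.07,0],"angular": [0,0,0]},
    {"dp": [0.13,0.07,0],"angular": [0,0,0]}
  ]
}}

```text
time: 31.75
tool_pos: [0.5079, -0.252, 0.0681]
tool_rot: [1.327, 2.237, -0.405]
contact_force: [0.1, -0.2, -0.5]
width: -0.0001
finger_force: 0.0
```

Emit:
{"op": "play_rows", "data": {
  "increments": [
    {"dp": [0.13,0.07,0],"angular": [0,0,0]},
    {"dp": [0.13,0.07,0],"angular": [0,0,0]}
  ]
}}

```text
time: 31.95
tool_pos: [0.5128, -0.2493, 0.0679]
tool_rot: [1.327, 2.237, -0.406]
contact_force: [-1.1, -1.5, 0.1]
width: 0.0003
finger_force: 0.8
```

Emit:
{"op": "play_rows", "data": {
  "increments": [
    {"dp": [0.13,0.07,0],"angular": [0,0,0]},
    {"dp": [0.13,0.07,0],"angular": [0,0,0]}
  ]
}}

```text
time: 32.15
tool_pos: [0.5181, -0.2465, 0.068]
tool_rot: [1.327, 2.237, -0.406]
contact_force: [-1.7, -1.3, 0.2]
width: 0.0005
finger_force: 0.8
```

Emit:
{"op": "play_rows", "data": {
  "increments": [
    {"dp": [0.1,0.054,0],"angular": [0,0,0]},
    {"dp": [0.1,0.054,0],"angular": [0,0,0]}
  ]
}}

```text
time: 32.35
tool_pos: [0.5197, -0.2455, 0.0676]
tool_rot: [1.332, 2.237, -0.413]
contact_force: [-19.0, -9.3, 6.5]
width: -0.0001
finger_force: 10.9
```

Emit:
{"op": "play_rows", "data": {
  "increments": [
    {"dp": [0.1,0.054,0],"angular": [0,0,0]},
    {"dp": [0.05,0.027,0],"angular": [0,0,0]}
  ]
}}

```text
time: 32.55
tool_pos: [0.5202, -0.2451, 0.0674]
tool_rot: [1.336, 2.237, -0.42]
contact_force: [-30.2, -14.0, 11.4]
width: -0.0001
finger_force: 17.2
```

Emit:
{"op": "play_rows", "data": {
  "increments": [
    {"dp": [0.07,0.038,0],"angular": [0,0,0]},
    {"dp": [0.05,0.027,0],"angular": [0,0,0]}
  ]
}}

```text
time: 32.75
tool_pos: [0.5207, -0.2448, 0.0672]
tool_rot: [1.339, 2.237, -0.425]
contact_force: [-40.2, -18.1, 16.7]
width: 0.0001
finger_force: 23.2
```

```bash
python3 -c "
from go import *
go(34,-72.5,-40,69);o=ctrl.get_obs();print(M@o['contact_force'][:2],o['finger_force'])"
```

```text
ang units [ 0.002  -0.0035  0.0036] dp units [0.225 0.109 0.088] [ 0.5207 -0.2448  0.0672] [-72.7 -45. ] [-0.35  0.56  2.   -1.27  0.41  0.32]
[ -3.3533832  -43.97483506] 23.21843147277832
```

Firm stop at TCP y = -45. That is about 53 mm of travel since first contact, so the bolt should be fully shut. I'll back off and check numerically.

Emit:
{"op": "play_rows", "data": {
  "increments": [
    {"dp": [-0.1,-0.054,0],"angular": [0,0,0]},
    {"dp": [-0.3,-0.16,0],"angular": [0,0,0]},
    {"dp": [-0.35,-0.19,0],"angular": [0,0,0]},
    {"dp": [-0.3,0.44,0],"angular": [0,0,0]},
    {"dp": [-0.34,0.63,0.2],"angular": [0,0,0]},
    {"dp": [-0.34,0.63,0.5],"angular": [0,0,0]},
    {"dp": [-0.34,0.63,0.8],"angular": [0,0,0]},
    {"dp": [-0.34,0.63,0.8],"angular": [0,0,0]}
  ]
}}

```text
time: 33.55
tool_pos: [0.4788, -0.189, 0.1146]
tool_rot: [1.326, 2.238, -0.404]
contact_force: [1.2, -0.5, 0.6]
width: -0.0002
finger_force: 0.0
```

Emit:
{"op": "play_rows", "data": {
  "increments": [
    {"dp": [-0.6,0.6,0.8],"angular": [0.02,0.01,0]},
    {"dp": [-0.6,0.6,0.8],"angular": [0.02,0.01,0]},
    {"dp": [-0.6,0.6,0.8],"angular": [0.02,0.01,0]},
    {"dp": [-0.6,0.6,0.5],"angular": [0.02,0.01,0]},
    {"dp": [-0.4,0.6,0],"angular": [0,0,0]},
    {"dp": [-0.2,0.3,0],"angular": [0,0,0]},
    {"dp": [0,0,0],"angular": [0,0,0]}
  ]
}}

```text
time: 34.25
tool_pos: [0.4213, -0.1272, 0.1682]
tool_rot: [1.454, 2.444, -0.234]
contact_force: [-0.2, 1.0, 0.1]
width: -0.0
finger_force: 0.0
```

```bash
python3 -c "
from caps import *
t=ctrl.grab_frame('top');caps(t)
p=cv2.imread('pics/top0.png')[:,:,::-1]
# rectified station-frame brightness at knob-top plane z=77, x rows, y columns
ys=list(range(-100,-14,5));print('y',ys)
for n,im in(('then',p),('now',t)):
  g=cv2.cvtColor(np.ascontiguousarray(im),cv2.COLOR_RGB2GRAY)
  for x in(-78,-73,-68):
    P=[[*(S+M.T@np.array([x,y])/1000),.077] for y in ys];q=w2px('top',P).astype(np.float32)
    print(n,x,cv2.remap(g,q[None,:,0],q[None,:,1],1)[0].tolist())
s=ctrl.grab_frame('side');p=cv2.imread('pics/side0.png')[:,:,::-1]
for n,im in(('then',p),('now',s)):
  g=cv2.cvtColor(np.ascontiguousarray(im),cv2.COLOR_RGB2GRAY)
  for z in(.037,.060,.072):
    P=[[*(S+M.T@np.array([-68,y])/1000),z] for y in ys];q=w2px('side',P).astype(np.float32)
    print('side',n,z,cv2.remap(g,q[None,:,0],q[None,:,1],1)[0].tolist())
t=s.astype(int);m=(t[...,0]-t[...,2]>50)&(t[...,0]-t[...,1]>50);m[:120]=0;m[215:]=0;m[:,:310]=0;m[:,410:]=0
v,u=np.nonzero(m);print(len(u),u.mean(),v.mean())
"
```

```text
tcp [-223.   -75.8] 0.16812572234938422 [-0.8  0.4  0.3] 34.3
y [-100, -95, -90, -85, -80, -75, -70, -65, -60, -55, -50, -45, -40, -35, -30, -25, -20, -15]
then -78 [251, 247, 98, 66, 74, 155, 172, 174, 174, 173, 183, 178, 202, 206, 202, 176, 173, 174]
then -73 [202, 197, 88, 87, 84, 123, 144, 141, 155, 184, 192, 197, 208, 210, 202, 171, 174, 175]
then -68 [247, 249, 166, 83, 77, 153, 184, 180, 188, 204, 169, 154, 208, 210, 202, 175, 174, 174]
now -78 [157, 151, 140, 228, 173, 172, 170, 171, 171, 170, 173, 171, 104, 66, 67, 127, 174, 176]
now -73 [151, 158, 175, 147, 147, 146, 142, 140, 153, 184, 186, 180, 116, 78, 82, 97, 121, 117]
now -68 [247, 249, 247, 206, 189, 192, 184, 180, 188, 205, 168, 153, 172, 73, 65, 77, 85, 85]
side then 0.037 [115, 105, 95, 94, 95, 102, 109, 111, 109, 110, 120, 124, 126, 121, 114, 121, 130, 129]
side then 0.06 [12, 10, 10, 13, 15, 13, 10, 9, 9, 9, 32, 66, 78, 78, 76, 86, 104, 114]
side then 0.072 [11, 10, 16, 15, 19, 12, 9, 9, 13, 14, 27, 62, 79, 71, 59, 50, 35, 53]
side now 0.037 [88, 89, 91, 96, 102, 105, 108, 109, 108, 108, 121, 127, 126, 126, 127, 130, 134, 128]
side now 0.06 [9, 15, 10, 13, 8, 7, 13, 10, 5, 9, 35, 65, 70, 41, 17, 44, 92, 95]
side now 0.072 [11, 6, 9, 8, 8, 7, 9, 13, 10, 10, 32, 58, 67, 37, 15, 39, 90, 107]
26 351.5 165.0
```

```bash
python3 -c "
from station import ctrl
print(abs(ctrl.get_obs()['dq']).max()); print(ctrl.hand_in())"
```

```text
0.010003446995995645
the job is handed in; nothing more can be done
None
```

I handed the job in at about 34 s: the rack reached a firm stop against the rear stop, and the bolt was pushed to its end stop (knob at about y = -31 mm), but the hand-in returned no verdict and, with my ten views used, I checked this by measurements in code; two contacts were heavier than intended: about 31 N when the raised rack touched the head, and about 44 N at the fingertips as the bolt stopped.

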